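Weigh two clamp plates and fit the heavier one

ROBOT

A 7-joint arm with a two-finger parallel gripper is mounted at the origin on the work surface. World frame = base frame: x ahead of the robot, y to its left, z up, the work surface at z = 0. Lengths are in m, angles in rad, forces in N, time in s.
With the tool pointing down it reaches from about 0.4 to 0.875 m from the base axis. Payload 19.3 kg.
Tool frame: the origin (TCP) lies on the front face of the gripper's body, between the roots of the fingers; the fingertips stand 73 mm ahead of it and the grasp point (between the pads) lies 54 mm ahead of it; z points along the fingers, y is the direction in which the jaws open and shut (so a half turn about z gives the same grasp; the last joint's range is limited). The gripper opens to 85 mm and grips with 20 to 120 N. Pads are 22 mm wide; open, the fingers measure 114 mm over their backs; the gripper's body (76 mm by 85 mm) begins 54 mm behind the grasp point. The pads swing forward as they close: fully open they stand 13 mm farther back than shut.
Start: joints at [-1.194, 0.521, -0.036, 1.599, 0.021, 1.021, -0.113], TCP at [0.27, 0.564, 0.304] pointing down, gripper open.
Joint ranges: [-2.91, 2.91], [-0.3, 2.13], [-1.5, 1.42], [0.17, 2.43], [-1.26, 4.41], [0.16, 1.93], [-2.52, 2.52]. Speed limits (rad/s): [1.89, 1.89, 2.39, 2.39, 3.01, 3.01, 3.01].

INTERFACE

Orientations are given as [roll, pitch, yaw] about the fixed x, y, z axes, in that order (R = Rz(yaw) Ry(pitch) Rx(roll)).
In Python, from workcell import bot gives the robot as it stands.
- The arm moves only by the shell command python3 -m crank 'ROWS' [OPENING] [FORCE]. ROWS is a JSON object of lists of equal length, an entry for each row: "travel": the shift along the world's x, y, z in cm, a list of three; "rot": the turn, a rotation vector about the world's x, y, z in degrees, a list of three. A call has 1 to 8 rows; each row is the pose to reach, as a shift and turn from the pose commanded when the call began; what a row does not reach only later rows make up. A row lasts 1/10 s, in which the tool goes at most 50 mm and 8.59 degrees, less where a joint would pass 70% of its speed; a pose out of reach is approached as far as the arm can. A call with a gripper value outside its range is refused whole. OPENING is the opening, from -1 (shut) to 1 (fully open), so that 0 is half open, set as the call begins (- or left out, the last holds). The fingers move at their own pace and stop on an object; FORCE is the grip in N (left out, the last holds). Time passes only in rows, so rows that repeat a pose let the fingers close. It gives the time, the measured TCP pose, the force and the opening at its end, in the units of the state.
- bot.observe(): the state, without advancing time (a new reading comes with each control period).
- bot.grab_frame(name): name is "scene" or "top" or "wrist"; returns the picture (400x640x3 uint8, red, green, blue); there is no depth.
- bot.camera_model(name): a dict with "fx", "fy", "cx", "cy" (pixels), "R" (3x3) and "t" (3): a world point X has camera coordinates R X + t. Camera axes: x right, y down, z forward; pixel columns grow to the right and rows downward; lengths in m; the calibration is good to about 2 mm. A picture is of the moment at which its call begins: read the wrist's pose just before it. camera_model takes no time and is no camera call; for the wrist camera it gives the pose at the moment of the call.
- bot.job_done(): hands the job in, once; it reports no verdict.
Trained networks look in the newest picture that a camera, given by its name, has taken for a name from the list of things; names that differ only in an ending like _2 or _b are one class to them, and where a whole thing is asked for, a point or a joint stands for the part that bears it (a point fixed in the world has none). Each returns a list of dicts, best first, with "conf" (0 to 1); they miss things now and then, are a little off and sometimes report something else, mostly with a low value. They report only what shows in the picture. A call takes as long as a camera call. They do not tell look-alikes from the thing itself.
- bot.silhouettes(camera, thing): "pixels" (400x640 bool, what is visible of it) and "box" ([centre column, centre row, width, height] in pixels, round what is visible of it).
The state is a dict: "clock": time; "qpos": joint angles; "qd": joint speeds; "joint_efforts": joint torques, N m; "position": TCP position; "tool_rot": TCP orientation; "force": force on the tool from outside, world axes, zero at the start; "moment": the same for the moment, N m; "grip_width": finger opening in m.
Only numpy, scipy, OpenCV 4.12 (cv2) and the standard library are available. Lean on these libraries where they do the work, as an engineer would, in place of code of your own. Each camera call takes 0.05 s, during which the arm holds its last target.

TASK

Two blue clamp plates look alike, but one is heavier: slide or set each onto its own pan of the balance, on opposite sides, let go and let the beam come to rest. Then take the plate whose side drops and gently lower it over the four posts of the press fixture until it lies fully down on the wooden board, and let go; leave the lighter plate lying on its pan and do not disturb the other things on the bench.

Things in the scene. Friction and masses are not known exactly. Their poses are not given: they have to be found in the camera images.
- balance: green fixed balance stand, 190 mm deep x 430 mm wide; origin on the table under the pivot; own x (the pivot axis, 70 mm up) points from the loading ledges towards the pans, roughly away from the robot, own y to the left. Ledges and pans lie at own y +125 (left) and -125 mm (right). Pivot tower, red pointer and scale stand between the pans, within 40 mm of the middle, up to 160 mm high.
- beam (a joint): tilt of the balance beam, rad: 0 is level, positive means the left (+y) pan is up and the right (-y) pan is down, negative the reverse. Stops at +-0.055; turns freely, settling within about 1 s. A red needle with a ball tip, 85 mm over the pivot, leans to the side that is down.
- pan_left (a point): centre of the upper face of the left (+y) brass pan, 76 mm above the table when level; each pan measures 86 mm (x) x 160 mm (y), is fixed to the beam and tilts with it, with a 10 mm high rim on the far (+x) side only
- pan_right (a point): the same for the right (-y) brass pan
- plate_a_mid (a point): centre of one of two blue clamp plates that look alike but differ in weight (0.22-0.28 and 0.39-0.51 kg): flat plate 70 (own x) x 130 (own y) x 12 mm with an upright central rib on top, 16 mm thick (x), 80 long (y), 40 high, to push or grasp. 52 mm high in all; this point is 26 mm above its underside, 14 mm above the flat plate's top face. Starts flat on a ledge.
- plate_b_mid (a point): centre of one of two blue clamp plates that look alike but differ in weight (0.22-0.28 and 0.39-0.51 kg): flat plate 70 (own x) x 130 (own y) x 12 mm with an upright central rib on top, 16 mm thick (x), 80 long (y), 40 high, to push or grasp. 52 mm high in all; this point is 26 mm above its underside, 14 mm above the flat plate's top face. Starts flat on a ledge.
- plate_a: the whole plate of plate_a_mid above; origin at the centre of its underside, same axes. Four 16 mm through holes at own x +-21.5, y +-52 mm; a half turn about z looks the same
- plate_b: the whole plate of plate_b_mid above; origin at the centre of its underside, same axes. Four 16 mm through holes at own x +-21.5, y +-52 mm; a half turn about z looks the same
- fixture: fixed steel press fixture, 120 (own x) x 170 mm (own y); origin on the table under its centre. The top of the wooden board on it is 30 mm above the table; four dark 11 mm posts with tapered tips at own x +-21.5, y +-52 mm rise 40 mm above the board. A fitted plate's long side lies along own y, either way round, underside on the board (its centre 56 mm above the table).
- tape_roll: yellow adhesive-tape roll lying flat, 90 mm across, 25 mm high; a bystander, to be left where it is
- screwdriver: blue-handled screwdriver lying on the table; a bystander, to be left where it is
- wrench: steel wrench lying on the table; a bystander, to be left where it is
- wedge_block: plain wooden block 110 x 50 x 40 mm; a bystander, to be left where it is
- bobbin: copper-wound bobbin standing upright, 70 mm across, 70 mm high; a bystander, to be left where it is
- varnish: amber bottle standing upright, 66 mm across, 160 mm high; a bystander, to be left where it is
- hammer: hammer lying on the table; a bystander, to be left where it is
- ledge_left (a point): centre of the left flat aluminium ledge's top, 90 mm above the table, 88 mm deep (balance x) x 170 mm wide, no rims; fixed. It ends 6 mm before the pan beyond it (pan centre 93 mm further along balance x) and is higher than that pan even when the pan is up: a plate pushed straight along balance x slides off and drops 7 to 21 mm onto the pan.
- ledge_right (a point): the same for the right ledge and right pan
There are look-alikes about, which are no part of the job. What is shaped like the plate_b but red is not meant.

How it is judged:
By the outcome, as a careful person would: the job done as asked, in the order asked, and still so for the second after the job is handed in, with the robot touching nothing.
It also fails if it takes over 72 s, if anything falls off the work surface, if the arm or the gripper's body presses on something with over 40 N, if the wrist force passes 120 N, or if a joint passes its speed limit or range.

## Working session

There is one attempt and no reset: what is moved stays moved. The work goes in short steps, Python scripts to look and compute and a shell command to move; the robot and the scene stay as the last step left them, time stands still between calls to the robot, and variables do not carry over. Pictures are saved under pics/ and viewed, and the job is handed in when it is done.

```bash
ls; mkdir -p pics
python3 - <<'E'
from workcell import bot
import cv2
print(bot.observe())
for n in ("scene","top","wrist"):
    m=bot.camera_model(n); print(n,m)
    im=bot.grab_frame(n); cv2.imwrite(f"pics/{n}0.png",im[:,:,::-1])
E
```

```text
pics
{'clock': 0.0, 'qpos': array([-1.1942161 ,  0.52203547, -0.03635084,  1.59997589,  0.02121331,
        1.02111698, -0.11281138]), 'qd': array([ 1.89227882e-03,  3.40258243e-04, -1.58908704e-03, -1.64413461e-04,
       -2.03096827e-03,  1.52037327e-03, -3.62261347e-05]), 'joint_efforts': array([-4.88250771e-04, -9.27082372e+01,  1.97931916e+00, -3.69944036e+01,
        1.77846104e-02,  8.06963450e-03,  1.43986864e-05]), 'position': array([0.26995168, 0.56341973, 0.30332356]), 'tool_rot': array([-3.14044536e+00,  8.17859169e-05,  2.69481782e+00]), 'force': array([-0.01960893,  0.62115491,  0.50021826]), 'moment': array([-0.03707882,  0.02385918, -0.08342914]), 'grip_width': 0.08545286362554894}
scene {'fx': 436.64537801036454, 'fy': 436.64537801036454, 'cx': 318.78378550344536, 'cy': 198.78473823263738, 'R': array([[ 0.5924913 ,  0.80553911, -0.00779735],
       [ 0.63788904, -0.47504847, -0.60615718],
       [-0.49198744,  0.35416901, -0.79530665]]), 't': array([-0.30862203, -0.29120208,  1.82388925])}
top {'fx': 387.77620769277144, 'fy': 387.77620769277144, 'cx': 319.83798889067276, 'cy': 197.84798764114115, 'R': array([[ 0.01292353, -0.99991511, -0.00165986],
       [-0.98816279, -0.01251782, -0.15289737],
       [ 0.15286361,  0.00361619, -0.98824068]]), 't': array([-0.01383076,  0.55503749,  1.14445504])}
wrist {'fx': 279.1910288649625, 'fy': 279.1910288649625, 'cx': 319.405027075583, 'cy': 196.1971756969431, 'R': array([[ 4.32794438e-01,  9.01492438e-01, -5.98660353e-04],
       [ 8.57061301e-01, -4.11257552e-01,  3.10343603e-01],
       [ 2.79526208e-01, -1.34828074e-01, -9.50624263e-01]]), 't': array([-0.62414227, -0.0391188 ,  0.3800214 ])}
```

View pics/scene0.png

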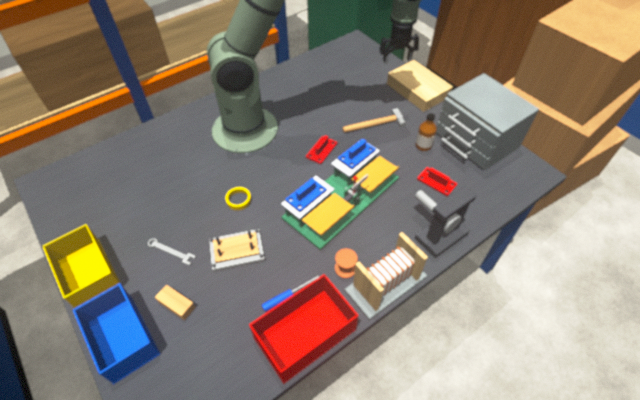

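View pics/top0.png

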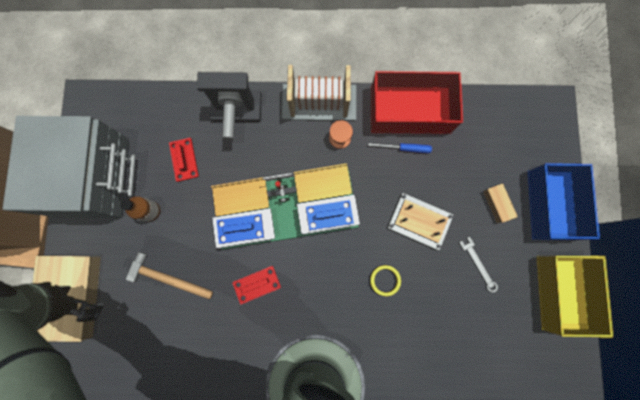

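View pics/wrist0.png

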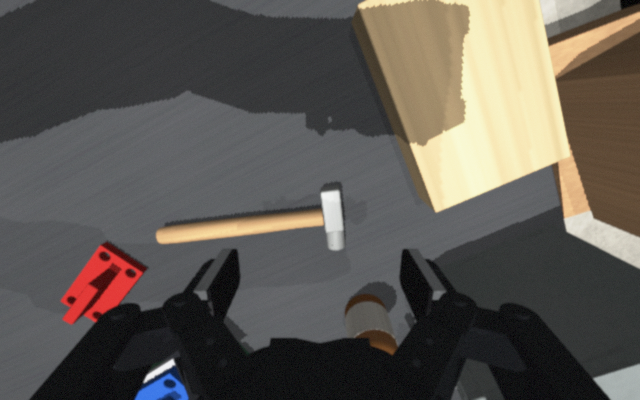

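Candidates in the top view: the blue plates at (241,229) and (329,216) are the ones I want. The red look-alikes at (257,285) and (183,159) are not. Next come the close crop and the measurements.

```bash
cat > h.py <<'E'
import numpy as np, cv2
from workcell import bot
from scipy.optimize import minimize
def proj(m,P):
    c=np.asarray(P)@np.array(m['R']).T+np.array(m['t'])
    return np.c_[m['fx']*c[:,0]/c[:,2]+m['cx'], m['fy']*c[:,1]/c[:,2]+m['cy']]
def ray(m,uv,z):
    R=np.array(m['R']);t=np.array(m['t']);o=-R.T@t
    d=R.T@np.array([(uv[0]-m['cx'])/m['fx'],(uv[1]-m['cy'])/m['fy'],1.])
    return o+d*(z-o[2])/d[2]
def box(x0,x1,y0,y1,z0,z1):
    return np.array([[x,y,z] for x in(x0,x1) for y in(y0,y1) for z in(z0,z1)])
def place(P,x,y,yaw,z=0):
    c,s=np.cos(yaw),np.sin(yaw)
    return P@np.array([[c,s,0],[-s,c,0],[0,0,1]])+[x,y,z]
SH=4
def render(m,hulls,S=4):
    im=np.zeros((400*S,640*S),np.uint8)
    for h in hulls:
        uv=(proj(m,h)+.5)*S-.5
        cv2.fillConvexPoly(im,cv2.convexHull(np.round(uv).astype(np.int32)),255)
    return cv2.resize(im,(640,400),interpolation=cv2.INTER_AREA)/255.
def fit(obs,parts,x0,z=0,sig=1.5):
    # obs: list of (model,mask float)
    O=[(m,cv2.GaussianBlur(k.astype(np.float32),(0,0),sig)) for m,k in obs]
    def cost(p):
        return sum(((cv2.GaussianBlur(render(m,[place(h,p[0],p[1],p[2],z) for h in parts]).astype(np.float32),(0,0),sig)-k)**2).sum() for m,k in O)
    x0=np.array(x0,float)
    sx=np.array([x0]+[x0+d for d in np.diag([.012,.012,.08])])
    r=minimize(cost,x0,method='Nelder-Mead',options=dict(initial_simplex=sx,xatol=1e-4,fatol=1e-2,maxiter=150))
    r=minimize(cost,r.x,method='Nelder-Mead',options=dict(initial_simplex=r.x+np.vstack([np.zeros(3),np.diag([-.004,.004,-.03])]),xatol=1e-4,fatol=1e-2,maxiter=120))
    return r.x,r.fun
PLATE=[box(-.035,.035,-.065,.065,0,.012),box(-.008,.008,-.04,.04,.012,.052)]
E
python3 - <<'E'
from h import *
import pickle
D={}
for c in("top","scene"):
    im=bot.grab_frame(c); m=bot.camera_model(c)
    D[c]=(im,m,{})
    for t in("plate_a","fixture","balance","pan_left"):
        r=bot.silhouettes(c,t); D[c][2][t]=r
        print(c,t,[(round(x['conf'],2),np.round(x['box']).tolist(),int(x['pixels'].sum())) for x in r])
pickle.dump(D,open('d.pkl','wb'))
im=D['top'][0]
a=cv2.resize(im[150:270,200:370],None,fx=4.5,fy=4.5,interpolation=cv2.INTER_CUBIC)
cv2.imwrite('pics/crop1.png',a[:,:,::-1])
b=cv2.resize(im[185:255,380:460],None,fx=8,fy=8,interpolation=cv2.INTER_CUBIC)
cv2.imwrite('pics/crop2.png',b[:,:,::-1])
print(bot.observe()['clock'])
E
```

```text
top plate_a [(0.95, [330.0, 217.0, 46.0, 33.0], 976), (0.94, [240.0, 227.0, 44.0, 32.0], 1121), (0.58, [255.0, 285.0, 48.0, 36.0], 989), (0.58, [186.0, 160.0, 26.0, 43.0], 873)]
top fixture [(0.77, [422.0, 221.0, 66.0, 57.0], 2122), (0.54, [404.0, 149.0, 56.0, 12.0], 230)]
top balance [(0.84, [286.0, 209.0, 146.0, 86.0], 7036), (0.23, [240.0, 230.0, 49.0, 30.0], 1058)]
top pan_left [(0.74, [283.0, 191.0, 137.0, 53.0], 3491)]
scene plate_a [(0.92, [307.0, 197.0, 41.0, 33.0], 687), (0.76, [321.0, 149.0, 31.0, 24.0], 477), (0.75, [357.0, 155.0, 35.0, 26.0], 554), (0.66, [433.0, 181.0, 40.0, 28.0], 597)]
scene fixture [(0.63, [235.0, 250.0, 56.0, 43.0], 1715), (0.2, [340.0, 200.0, 118.0, 99.0], 5111)]
scene balance [(0.83, [338.0, 202.0, 115.0, 99.0], 5071)]
scene pan_left [(0.86, [351.0, 196.0, 95.0, 82.0], 1891), (0.74, [425.0, 131.0, 21.0, 40.0], 557)]
0.65
```

View pics/crop1.png

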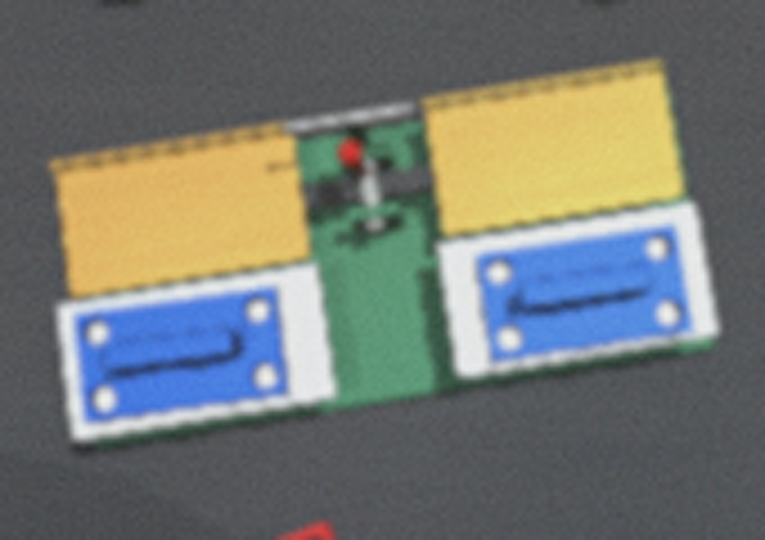

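View pics/crop2.png

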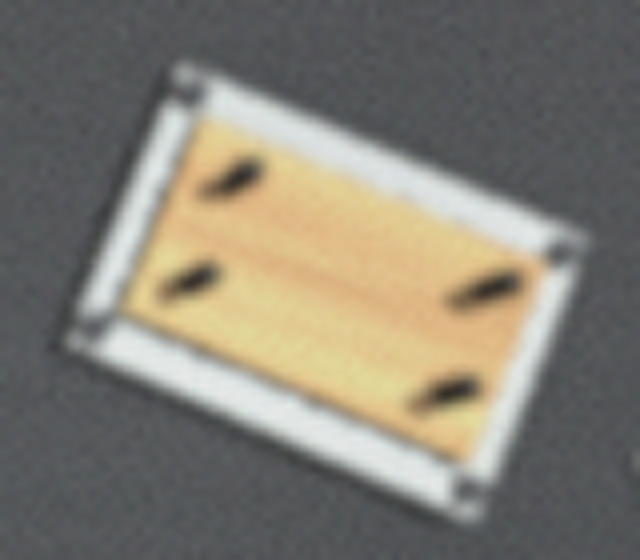

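Run:
```python
from h import *
import pickle
D=pickle.load(open('d.pkl','rb'))
def hsv(im): return cv2.cvtColor(im,cv2.COLOR_RGB2HSV)
def cc(mask,uv):
    n,l,s,c=cv2.connectedComponentsWithStats(mask.astype(np.uint8))
    k=[i for i in range(1,n) if s[i,4]>100]; i=min(k,key=lambda i:np.hypot(*(c[i]-uv)))
    return cv2.morphologyEx((l==i).astype(np.uint8),cv2.MORPH_CLOSE,np.ones((5,5)))
guess={}
mt=D['top'][1]
for side,uvt,uvs in(('R',(329,216),(307,197)),('L',(241,229),(357,155))):
    obs=[]
    for c,uv in(('top',uvt),('scene',uvs)):
        H=hsv(D[c][0]); b=(H[...,0]>100)&(H[...,0]<128)&(H[...,1]>130)
        k=cc(b,uv); obs.append((D[c][1],k)); print(c,k.sum())
    g=ray(mt,uvt,.11)
    for o,n in((obs[:1],'top'),(obs[1:],'scene'),(obs,'both')):
        print(side,n,fit(o,PLATE,[g[0],g[1],.1],z=.09))
# pans
H=hsv(D['top'][0]); 
print('pan col',H[185,240],H[180,325],'ledge',H[240,215],'board',H[220,420])
print('corners',[ray(mt,p,.076) for p in((212,187),(346,165))])
```

```text
top 816
scene 629
R top (array([ 0.49845309, -0.03412449,  0.13510532]), np.float64(145.04087829589844))
R scene (array([ 0.49441695, -0.03612621,  0.150597  ]), np.float64(13.900773048400879))
R both (array([ 0.49603595, -0.03603576,  0.13782856]), np.float64(165.20623779296875))
top 937
scene 531
L top (array([0.4551201 , 0.22324122, 0.13564516]), np.float64(65.8244857788086))
L scene (array([0.45038904, 0.22442585, 0.15171119]), np.float64(7.502756595611572))
L both (array([0.45373248, 0.22279691, 0.14770595]), np.float64(85.6122817993164))
pan col [ 19 140 222] [ 23 129 225] ledge [102   7 195] board [ 17 104 221]
corners [array([0.5787359, 0.3158479, 0.076    ]), array([ 0.65117084, -0.08438924,  0.076     ])]
```

The crop shows two blue ribbed, four-holed plates on the white ledges, so the choice is confirmed. In the second crop the fixture's post tips are the right/upper ends of the dark streaks. Now I fit the pans and the fixture.

Run:
```python
from h import *
import pickle
D=pickle.load(open('d.pkl','rb'))
im,mt,S=D['top']
H=cv2.cvtColor(im,cv2.COLOR_RGB2HSV)
br=((H[...,0]>12)&(H[...,0]<30)&(H[...,1]>80)&(H[...,2]>100))
k=br.copy(); k[:150]=0;k[225:]=0;k[:,:200]=0;k[:,365:]=0
k=cv2.morphologyEx(k.astype(np.uint8),cv2.MORPH_OPEN,np.ones((3,3)))
print(k.sum())
# pans: origin = midpoint of the pan centres; tilt parameter approx 0 ; near edges+sides
parts=[np.array([[x,y,0] for x in(-.043,.043) for y in(s*.125-.08,s*.125+.08)]) for s in(1,-1)]
for tilt in(0,.03,-.03,.055,-.055):
    P=[p+np.c_[0*p[:,0],0*p[:,0],p[:,1]*tilt] for p in parts]
    print('pans',tilt,fit([(mt,k)],P,[.59,.115,.17],z=.076))
# ledges: white
w=((H[...,1]<40)&(H[...,2]>150)); blue=(H[...,0]>100)&(H[...,0]<128)&(H[...,1]>130)
w=(w|blue); w[:190]=0;w[255:]=0;w[:,:205]=0;w[:,365:]=0
w=cv2.morphologyEx(w.astype(np.uint8),cv2.MORPH_CLOSE,np.ones((5,5)))
w=cv2.morphologyEx(w,cv2.MORPH_OPEN,np.ones((3,3)))
parts=[np.array([[x,y,0] for x in(-.044,.044) for y in(s*.125-.085,s*.125+.085)]) for s in(1,-1)]
print('ledges',fit([(mt,w)],parts,[.49,.10,.17],z=.09))
# fixture outline
b=br.copy(); b[:185]=0;b[255:]=0;b[:,:385]=0;b[:,460:]=0
b=cv2.morphologyEx(b.astype(np.uint8),cv2.MORPH_CLOSE,np.ones((7,7)))
r=cv2.minAreaRect(np.argwhere(b)[:,::-1].astype(np.float32)); print('board',r)
bp=cv2.boxPoints(r); wp=np.array([ray(mt,p,.03) for p in bp]); print(wp, wp.mean(0), [np.linalg.norm(wp[i]-wp[i-1]) for i in range(4)])
for zt in(0.02,):
    f=S['fixture'][0]['pixels']
    print('fix',fit([(mt,f)],[box(-.06,.06,-.085,.085,0,zt)],[.5,-.28,-.4]))
ms=D['scene'][1]; f2=D['scene'][2]['fixture'][0]['pixels']
print('fixs',fit([(ms,f2)],[box(-.06,.06,-.085,.085,0,.02)],[.5,-.28,-.4]))
# post tips
for p in((259,165),(515,285),(215,272),(475,388)):
    print(ray(mt,(p[0]/8+380-.44,p[1]/8+185-.44),.07))
```

```text
3399
pans 0 (array([0.57450489, 0.10882495, 0.17605995]), np.float64(69.811279296875))
pans 0.03 (array([0.57509758, 0.10856867, 0.18543485]), np.float64(72.75798797607422))
pans -0.03 (array([0.5742443 , 0.10934125, 0.17940993]), np.float64(72.57817840576172))
pans 0.055 (array([0.57529933, 0.10778078, 0.18748394]), np.float64(74.31031799316406))
pans -0.055 (array([0.57451444, 0.11035386, 0.16625557]), np.float64(71.67330932617188))
ledges (array([0.47958771, 0.09169513, 0.17522536]), np.float64(7.708926200866699))
board ((420.90533447265625, 221.12722778320312), (46.384613037109375, 25.84615707397461), 22.61986541748047)
[[ 0.47859782 -0.23636243  0.03      ]
 [ 0.5528433  -0.26828967  0.03      ]
 [ 0.49915904 -0.39845908  0.03      ]
 [ 0.42594582 -0.36554936  0.03      ]] [ 0.4891365  -0.31716513  0.03      ] [np.float64(0.13950446355164556), np.float64(0.08081917712991891), np.float64(0.14080509105590716), np.float64(0.08026970623336693)]
fix (array([ 0.49229609, -0.31745796, -0.42240569]), np.float64(15.628885269165039))
fixs (array([ 0.4893963 , -0.3208405 , -0.39721422]), np.float64(4.265113830566406))
[ 0.53229466 -0.28155398  0.07      ]
[ 0.48865255 -0.37524713  0.07      ]
[ 0.49206849 -0.26432231  0.07      ]
[ 0.45038739 -0.35915134  0.07      ]
```

```bash
python3 -m crank '{"travel":[[2.3,-4.3,0],[4.6,-8.5,0],[6.9,-12.8,0],[9.2,-17,0],[11.5,-21.3,0],[13.8,-25.6,0],[16.1,-29.8,0],[18.4,-34.1,0]],"rot":[[0,0,-7],[0,0,-14],[0,0,-21],[0,0,-28],[0,0,-35],[0,0,-42],[0,0,-49],[0,0,-56]]}' 1 40
python3 -m crank '{"travel":[[0,0,0],[0,0,0],[0,0,0]],"rot":[[0,0,0],[0,0,0],[0,0,0]]}'
python3 - <<'E'
from h import *
m=bot.camera_model('wrist');im=bot.grab_frame('wrist'); cv2.imwrite('pics/w1.png',im[:,:,::-1])
print(m)
s=bot.observe();print(s['position'],s['tool_rot'],s['qpos'])
E
```

```text
clock: 1.45
position: [0.4547, 0.2209, 0.3042]
tool_rot: [3.141, -0.0, 1.713]
force: [0.9, 0.6, -0.3]
grip_width: 0.0854
clock: 1.75
position: [0.4537, 0.2235, 0.3039]
tool_rot: [-3.141, -0.0, 1.719]
force: [-0.4, 1.4, 0.3]
grip_width: 0.0853
{'fx': 279.1910288649625, 'fy': 279.1910288649625, 'cx': 319.405027075583, 'cy': 196.1971756969431, 'R': array([[ 9.89140331e-01,  1.46973776e-01, -3.39341643e-04],
       [ 1.39846225e-01, -9.40456264e-01,  3.09814538e-01],
       [ 4.52154766e-02, -3.06497510e-01, -9.50796948e-01]]), 't': array([-0.48079131,  0.10669798,  0.42782722])}
[0.45364047 0.22363924 0.3038564 ] [-3.14145236e+00 -3.48093837e-04  1.71954889e+00] [-0.78950387  0.3424617   0.27403996  1.92050591 -0.11733393  0.89384905
 -0.30819786]
```

View pics/w1.png

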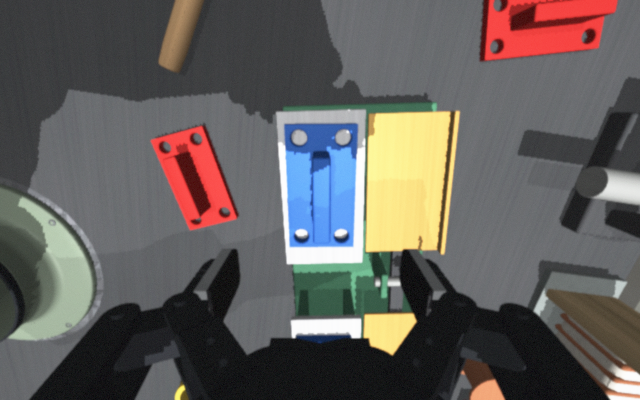

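The wrist view shows the left plate at (322,185), with the ledge white around it and the pan at (408,182). I refine the pose here.

```bash
cat >> h.py <<'E'
def bluemask(im,uv):
    H=cv2.cvtColor(im,cv2.COLOR_RGB2HSV); b=((H[...,0]>100)&(H[...,0]<128)&(H[...,1]>130)).astype(np.uint8)
    n,l,s,c=cv2.connectedComponentsWithStats(b)
    k=[i for i in range(1,n) if s[i,4]>300]; i=min(k,key=lambda i:np.hypot(*(c[i]-uv)))
    cn,_=cv2.findContours((l==i).astype(np.uint8),cv2.RETR_EXTERNAL,cv2.CHAIN_APPROX_NONE)
    o=np.zeros_like(b); cv2.drawContours(o,cn,-1,1,-1); return o
E
python3 - <<'E'
from h import *
im=cv2.imread('pics/w1.png')[:,:,::-1].copy()
m=bot.camera_model('wrist')
k=bluemask(im,(322,185));print(k.sum())
print('plate L',fit([(m,k)],PLATE,[.454,.223,.145],z=.09))
# rib top corners & pan corners
H=cv2.cvtColor(im,cv2.COLOR_RGB2HSV)
w=((H[...,0]>12)&(H[...,0]<30)&(H[...,1]>80)&(H[...,2]>100)).astype(np.uint8); w[:100]=0;w[258:]=0;w[:,:360]=0;w[:,447:]=0
r=cv2.minAreaRect(np.argwhere(w)[:,::-1].astype(np.float32));print(r)
bp=cv2.boxPoints(r); wp=np.array([ray(m,p,.076) for p in bp]);print(wp,wp.mean(0))
for p in((277,113),(366,110),(363,263),(287,263)): print(p,ray(m,p,.09))
E
```

```text
8160
plate L (array([0.45460607, 0.22207583, 0.15448967]), np.float64(112.50325012207031))
((406.42315673828125, 181.92068481445312), (80.89637756347656, 143.06065368652344), 0.8951737284660339)
[[0.5198386  0.14377963 0.076     ]
 [0.48972794 0.30510302 0.076     ]
 [0.57151538 0.31605001 0.076     ]
 [0.61631334 0.15645191 0.076     ]] [0.54934881 0.23034614 0.076     ]
(277, 113) [0.40128946 0.28909001 0.09      ]
(366, 110) [0.48643293 0.30460361 0.09      ]
(363, 263) [0.51662626 0.13787336 0.09      ]
(287, 263) [0.42955291 0.12487337 0.09      ]
```

```bash
python3 -m crank '{"travel":[[0.1,-0.15,-4],[0.1,-0.15,-8],[0.1,-0.15,-11],[0.1,-0.15,-12.2],[0.1,-0.15,-12.2]],"rot":[[0,0,0],[0,0,0],[0,0,0],[0,0,0],[0,0,0]]}' 1 40
python3 -m crank '{"travel":[[0,0,0],[0,0,0],[0,0,0],[0,0,0],[0,0,0],[0,0,0],[0,0,0]],"rot":[[0,0,0],[0,0,0],[0,0,0],[0,0,0],[0,0,0],[0,0,0],[0,0,0]]}' -1 50
python3 -m crank '{"travel":[[0,0,0.5],[0,0,1],[0,0,1.5],[0,0,1.5],[0,0,1.5]],"rot":[[0,0,0],[0,0,0],[0,0,0],[0,0,0],[0,0,0]]}'
python3 - <<'E'
from h import *
im=bot.grab_frame('wrist'); cv2.imwrite('pics/w2.png',im[:,:,::-1])
s=bot.observe();print(s['position'],s['tool_rot'],s['force'],s['moment'],s['grip_width'])
E
```

```text
clock: 2.3
position: [0.4545, 0.2215, 0.181]
tool_rot: [-3.139, 0.001, 1.719]
force: [0.4, 0.7, 1.2]
grip_width: 0.0854
clock: 3.0
position: [0.4553, 0.2213, 0.1825]
tool_rot: [3.141, -0.0, 1.718]
force: [-2.6, -0.7, 9.4]
grip_width: 0.0152
clock: 3.5
position: [0.455, 0.2212, 0.197]
tool_rot: [3.141, -0.0, 1.717]
force: [-0.4, -0.2, -4.1]
grip_width: 0.0153
[0.45498648 0.22116302 0.19682862] [-3.14150404e+00 -5.94617985e-06  1.71746680e+00] [ 0.07539504 -1.88940368 -3.62726847] [-0.02035267  0.02205534 -0.05270238] 0.015340626201565935
```

View pics/w2.png

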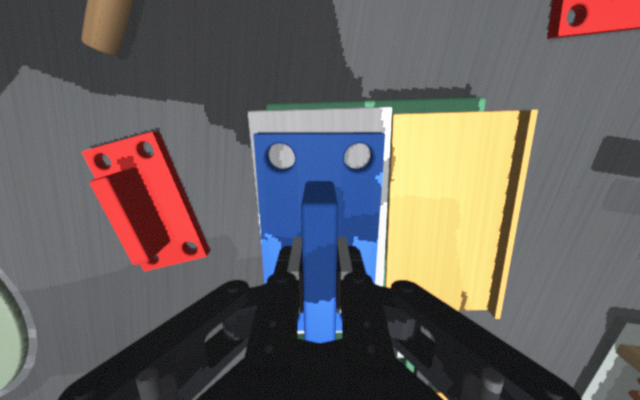

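```bash
python3 -m crank '{"travel":[[3,0.3,0],[6,0.6,0],[9.3,0.9,0],[9.3,0.9,-1],[9.3,0.9,-2],[9.3,0.9,-2.6],[9.3,0.9,-2.6],[9.3,0.9,-2.6]],"rot":[[0,0,0.5],[0,0,1],[0,0,1.5],[0,0,1.5],[0,0,1.5],[0,0,1.5],[0,0,1.5],[0,0,1.5]]}'
python3 -m crank '{"travel":[[0,0,-0.2],[0,0,-0.4],[0,0,-0.6],[0,0,-0.6]],"rot":[[0,0,0],[0,0,0],[0,0,0],[0,0,0]]}'
python3 - <<'E'
from h import *
for c in('wrist','scene'):
  im=bot.grab_frame(c); cv2.imwrite(f'pics/{c}3.png',im[:,:,::-1])
s=bot.observe();print(s['position'],s['tool_rot'],s['force'],s['moment'],s['grip_width'])
E
```

```text
clock: 4.35
position: [0.5477, 0.2303, 0.171]
tool_rot: [-3.141, -0.0, 1.744]
force: [-0.2, -0.5, -5.1]
grip_width: 0.0155
clock: 4.75
position: [0.5481, 0.2303, 0.165]
tool_rot: [3.141, -0.0, 1.744]
force: [-1.1, 1.1, -0.8]
grip_width: 0.0153
[0.54812199 0.23026663 0.16501942] [ 3.14136645e+00 -1.50513084e-04  1.74371865e+00] [ 0.15192456  1.15174874 -0.59517876] [ 0.22383275  0.06492852 -0.04938091] 0.015161458595916086
```

View pics/wrist3.png

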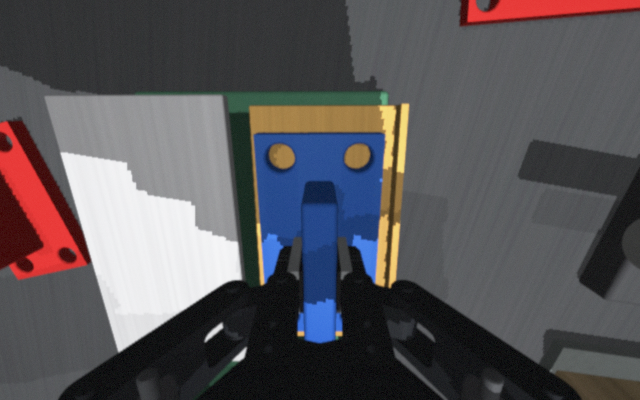

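The plate now rests on the pan and the force has dropped off. I release it and back off.

```bash
python3 -m crank '{"travel":[[0,0,0],[0,0,0],[0,0,0],[0,0,1],[0,0,3],[0,0,6.5],[0,0,10]],"rot":[[0,0,0],[0,0,0],[0,0,0],[0,0,0],[0,0,0],[0,0,0],[0,0,0]]}' -0.2
python3 - <<'E'
from h import *
for c in('wrist','scene'):
  im=bot.grab_frame(c); cv2.imwrite(f'pics/{c}4.png',im[:,:,::-1])
s=bot.observe();print(s['position'],s['tool_rot'],s['force'],s['grip_width'],s['clock'])
E
```

```text
clock: 5.55
position: [0.5479, 0.2299, 0.2666]
tool_rot: [-3.141, 0.0, 1.743]
force: [0.8, 0.2, 0.5]
grip_width: 0.0339
[0.54960263 0.23048217 0.26993838] [ 3.13511361e+00 -2.17903335e-03  1.74308609e+00] [ 0.29188642 -1.09302593 -1.44224505] 0.03445646330001548 5.65
```

View pics/wrist4.png

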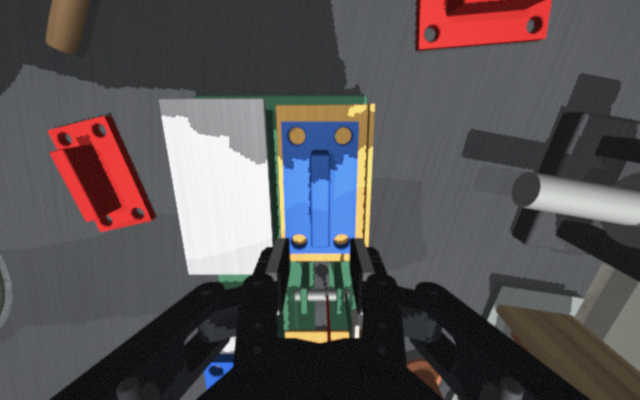

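```bash
python3 -m crank '{"travel":[[-0.8,-4,2.5],[-1.7,-8.5,3.5],[-2.6,-13,3.5],[-3.5,-17.5,3.5],[-4.3,-22,3.5],[-5.1,-26.6,3.5],[-5.1,-26.6,3.5],[-5.1,-26.6,3.5]],"rot":[[0,0,0],[0,0,0],[0,0,0],[0,0,0],[0,0,-0.8],[0,0,-1.5],[0,0,-1.5],[0,0,-1.5]]}' 1
python3 - <<'E'
from h import *
m=bot.camera_model('wrist')
im=bot.grab_frame('wrist'); cv2.imwrite(f'pics/w5.png',im[:,:,::-1])
s=bot.observe();print(s['position'],s['tool_rot'],s['clock'])
uv=proj(m,[[.497,-.0365,.1]])[0];print(uv)
k=bluemask(im,uv);print(k.sum())
print('plate R',fit([(m,k)],PLATE,[.497,-.036,.145],z=.09))
E
```

```text
clock: 6.45
position: [0.4969, -0.0367, 0.3002]
tool_rot: [3.141, -0.0, 1.715]
force: [0.2, 0.2, -0.5]
grip_width: 0.0858
[ 0.49715033 -0.03556358  0.30011938] [ 3.14118198e+00 -3.46122868e-04  1.71723745e+00] 6.5
[320.20397116 188.1669948 ]
8407
plate R (array([ 0.49736543, -0.03617954,  0.16474461]), np.float64(121.2383041381836))
```

View pics/w5.png

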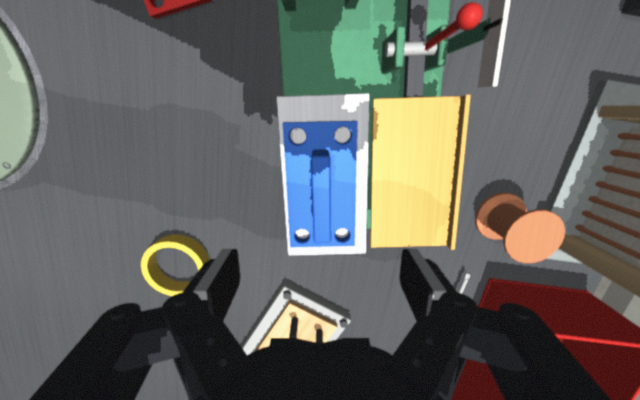

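```bash
python3 -m crank '{"travel":[[0,0,-4],[0,0,-8],[0,0,-10.5],[0,0,-11.5],[0,0,-11.5]],"rot":[[0,0,0.7],[0,0,0.7],[0,0,0.7],[0,0,0.7],[0,0,0.7]]}' 1 50
python3 -m crank '{"travel":[[0,0,0],[0,0,0],[0,0,0],[0,0,0],[0,0,0],[0,0,0],[0,0,0]],"rot":[[0,0,0],[0,0,0],[0,0,0],[0,0,0],[0,0,0],[0,0,0],[0,0,0]]}' -1 50
python3 -m crank '{"travel":[[0,0,0.5],[0,0,1],[0,0,1.5],[0,0,1.5],[0,0,1.5]],"rot":[[0,0,0],[0,0,0],[0,0,0],[0,0,0],[0,0,0]]}'
python3 - <<'E'
from h import *
im=bot.grab_frame('wrist'); cv2.imwrite('pics/w6.png',im[:,:,::-1])
s=bot.observe();print(s['position'],s['tool_rot'],s['force'],s['moment'],s['grip_width'])
E
```

```text
clock: 7.0
position: [0.4969, -0.035, 0.1842]
tool_rot: [-3.14, -0.0, 1.731]
force: [0.4, 0.6, 0.4]
grip_width: 0.0853
clock: 7.7
position: [0.4973, -0.0358, 0.1855]
tool_rot: [3.141, -0.0, 1.73]
force: [-2.0, 0.6, 10.1]
grip_width: 0.0153
clock: 8.2
position: [0.4971, -0.0358, 0.2]
tool_rot: [3.141, -0.0, 1.73]
force: [-0.1, 0.3, -2.6]
grip_width: 0.0154
[ 0.49698751 -0.03580814  0.19984493] [-3.14147142e+00 -4.24402408e-05  1.72968998e+00] [ 0.40343631  0.21927176 -3.06955035] [ 0.00300256 -0.01184887  0.0278959 ] 0.014947566187139457
```

View pics/w6.png

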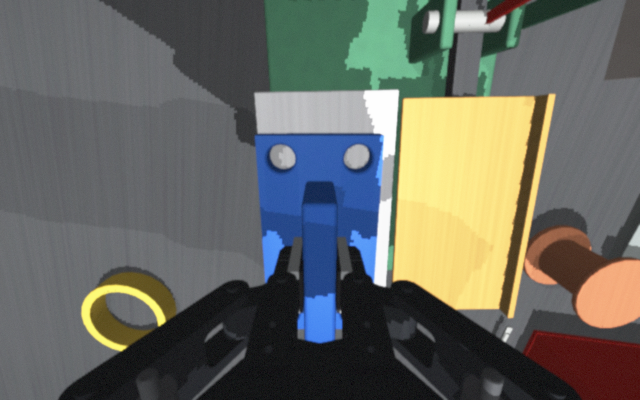

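```bash
python3 -m crank '{"travel":[[3,0.7,0],[6,1.3,0],[9.4,2,0],[9.4,2,-0.8],[9.4,2,-1.4],[9.4,2,-1.8],[9.4,2,-2],[9.4,2,-2]],"rot":[[0,0,0.5],[0,0,1],[0,0,1],[0,0,1],[0,0,1],[0,0,1],[0,0,1],[0,0,1]]}'
python3 - <<'E'
from h import *
im=bot.grab_frame('wrist'); cv2.imwrite('pics/w7.png',im[:,:,::-1])
s=bot.observe();print(s['position'],s['tool_rot'],s['force'],s['moment'],s['grip_width'])
E
```

```text
clock: 9.05
position: [0.5906, -0.0161, 0.1799]
tool_rot: [-3.141, -0.0, 1.747]
force: [-2.0, -0.5, -0.0]
grip_width: 0.0151
[ 0.59072057 -0.01608289  0.18008533] [-3.14131607e+00 -3.64902129e-05  1.74669136e+00] [-1.14657912 -0.38681816 -0.00587333] [-0.19534033  0.37563344 -0.08520766] 0.015256947349324328
```

View pics/w7.png

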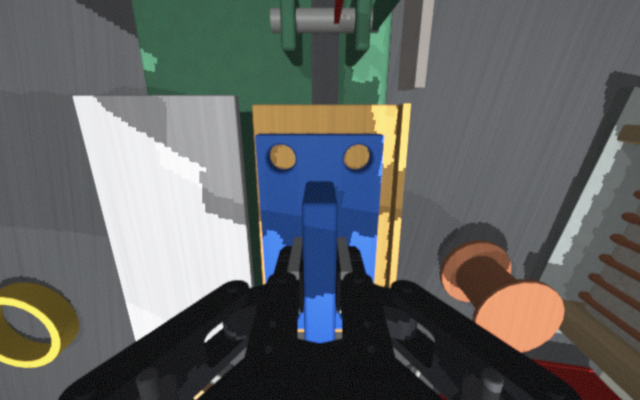

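Contact has been made. I release it, go up, and let the beam settle for more than 1 s.

```bash
python3 -m crank '{"travel":[[0,0,0],[0,0,0],[0,0,0],[0,0,0.6],[0,0,2],[0,0,5],[0,0,9],[0,0,12]],"rot":[[0,0,0],[0,0,0],[0,0,0],[0,0,0],[0,0,0],[0,0,0],[0,0,0],[0,0,0]]}' -0.2
python3 -m crank '{"travel":[[-0.8,5,0],[-1.7,10,0],[-2,14,0],[-2,14,0],[-2,14,0],[-2,14,0],[-2,14,0],[-2,14,0]],"rot":[[0,0,0],[0,0,0],[0,0,0],[0,0,0],[0,0,0],[0,0,0],[0,0,0],[0,0,0]]}'
python3 -m crank '{"travel":[[0,0,0],[0,0,0],[0,0,0],[0,0,0],[0,0,0],[0,0,0],[0,0,0],[0,0,0]],"rot":[[0,0,0],[0,0,0],[0,0,0],[0,0,0],[0,0,0],[0,0,0],[0,0,0],[0,0,0]]}'
python3 - <<'E'
from h import *
O=[]
for c in('wrist','scene','top'):
  im=bot.grab_frame(c); cv2.imwrite(f'pics/{c}8.png',im[:,:,::-1]); O.append(im)
a=np.vstack([cv2.resize(O[1][120:260,270:420],(640,597))[:300],cv2.resize(O[1][120:260,270:420],(640,597))[300:]])
cv2.imwrite('pics/sc8.png',a[:,:,::-1])
s=bot.observe();print(s['position'],s['tool_rot'],s['clock'])
E
```

```text
clock: 9.9
position: [0.5912, -0.0161, 0.3033]
tool_rot: [3.14, 0.0, 1.747]
force: [-0.0, 0.6, 0.2]
grip_width: 0.0344
clock: 10.7
position: [0.5712, 0.1231, 0.3001]
tool_rot: [3.141, 0.0, 1.745]
force: [-1.4, 1.3, -0.6]
grip_width: 0.0341
clock: 11.5
position: [0.5711, 0.1241, 0.2999]
tool_rot: [-3.142, 0.0, 1.747]
force: [0.2, -0.2, -0.2]
grip_width: 0.0341
[0.57105069 0.12416179 0.29987317] [-3.14154699e+00  1.57434103e-05  1.74710265e+00] 11.65
```

View pics/wrist8.png

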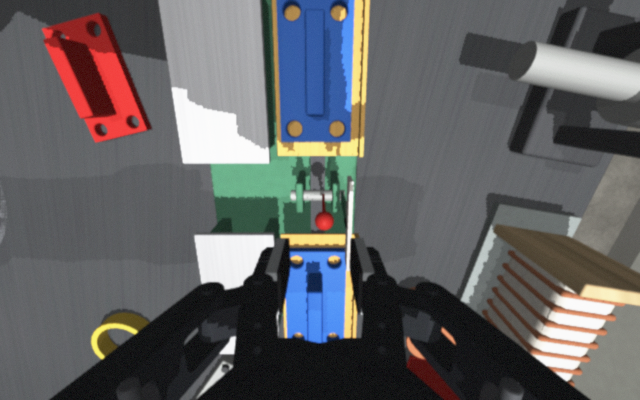

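View pics/sc8.png

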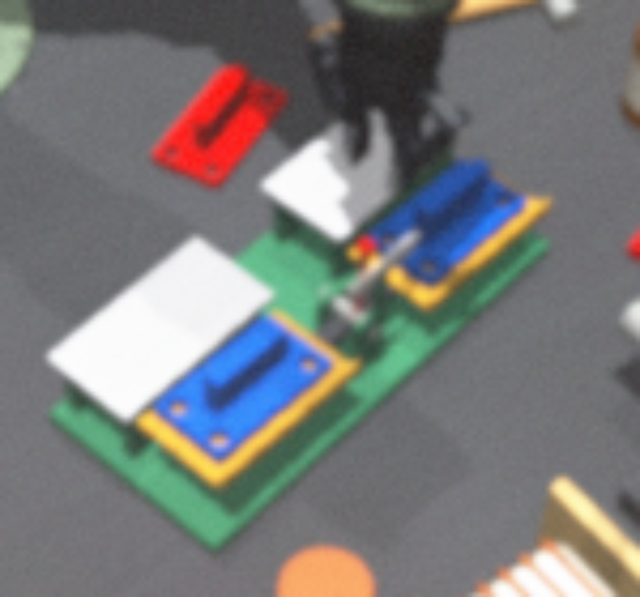

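View pics/top8.png

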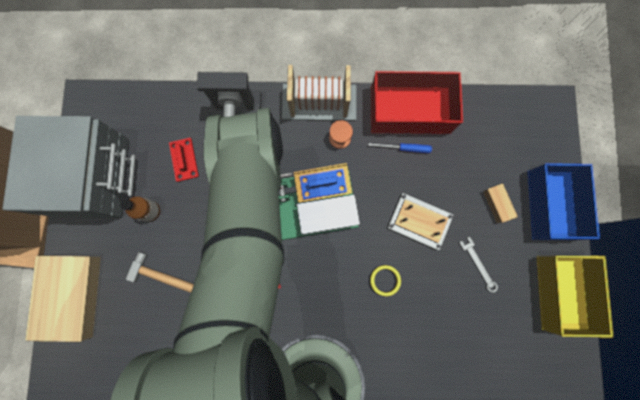

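Run:
```python
from h import *
th=.175; ex=np.array([np.cos(th),np.sin(th),0]); ey=np.array([-np.sin(th),np.cos(th),0])
o=np.array([.573,.1085,0])
def red(im,near):
    H=cv2.cvtColor(im,cv2.COLOR_RGB2HSV); b=(((H[...,0]<6)|(H[...,0]>174))&(H[...,1]>160)&(H[...,2]>120)).astype(np.uint8)
    n,l,s,c=cv2.connectedComponentsWithStats(b)
    i=min((i for i in range(1,n) if s[i,4]>5),key=lambda i:np.hypot(*(c[i]-near))); return c[i],s[i]
for f,c,near in(('pics/wrist8.png','wrist',(324,221)),('pics/scene8.png','scene',(357,178)),('pics/scene0.png','scene',(355,178)),('pics/scene4.png','scene',(355,178)),('pics/top0.png','top',(278,184))):
    im=cv2.imread(f)[:,:,::-1].copy(); m=bot.camera_model(c)
    print(f,red(im,near))
    for t in(-.055,0,.055):
        q=o+ey*(-t*.085)*1+[0,0,.155]
        print(t,[proj(m,[q+ex*d])[0].round(1).tolist() for d in(-.02,0,.02)])
# mask fit of pans in scene pic 8 (brass+blue) tilt scan, both sides of the pivot
for f,c in(('pics/scene8.png','scene'),('pics/wrist8.png','wrist')):
    im=cv2.imread(f)[:,:,::-1].copy(); m=bot.camera_model(c)
    for t in(-.055,0,.055):
        for s in(1,-1):
            P=np.array([o+ex*x+ey*y+[0,0,.076+t*y] for x in(-.043,.043) for y in(s*.125-.08,s*.125+.08)])
            print(f,t,'L' if s>0 else 'R',proj(m,P).round(1).tolist())
```

```text
pics/wrist8.png (array([324.05405405, 221.54504505]), array([316, 214,  17,  16, 222], dtype=int32))
-0.055 [[295.3, 219.9], [319.4, 220.0], [343.4, 220.0]]
0 [[295.4, 225.1], [319.4, 225.1], [343.3, 225.1]]
0.055 [[295.6, 230.2], [319.4, 230.2], [343.1, 230.2]]
pics/scene8.png (array([355.33333333, 177.        ]), array([354, 176,   4,   3,   9], dtype=int32))
-0.055 [[350.3, 173.6], [354.8, 176.7], [359.3, 179.8]]
0 [[349.3, 174.3], [353.9, 177.5], [358.4, 180.6]]
0.055 [[348.4, 175.1], [352.9, 178.2], [357.5, 181.4]]
pics/scene0.png (array([354.28571429, 177.28571429]), array([353, 176,   3,   4,   7], dtype=int32))
-0.055 [[350.3, 173.6], [354.8, 176.7], [359.3, 179.8]]
0 [[349.3, 174.3], [353.9, 177.5], [358.4, 180.6]]
0.055 [[348.4, 175.1], [352.9, 178.2], [357.5, 181.4]]
pics/scene4.png (array([355., 177.]), array([354, 176,   3,   3,   7], dtype=int32))
-0.055 [[350.3, 173.6], [354.8, 176.7], [359.3, 179.8]]
0 [[349.3, 174.3], [353.9, 177.5], [358.4, 180.6]]
0.055 [[348.4, 175.1], [352.9, 178.2], [357.5, 181.4]]
pics/top0.png (array([277.6, 183.4]), array([276, 182,   4,   4,
[... 538 characters left out ...]
scene8.png 0.055 L [[351.8, 177.9], [380.3, 152.3], [370.5, 190.9], [398.9, 164.2]]
pics/scene8.png 0.055 R [[302.4, 222.4], [334.7, 193.3], [321.1, 237.4], [353.4, 206.9]]
pics/wrist8.png -0.055 L [[279.0, 155.0], [272.6, -20.7], [359.8, 155.0], [366.4, -20.7]]
pics/wrist8.png -0.055 R [[286.1, 349.1], [281.9, 233.9], [352.5, 349.2], [356.9, 233.9]]
pics/wrist8.png 0 L [[278.7, 155.4], [270.5, -26.2], [360.1, 155.4], [368.5, -26.2]]
pics/wrist8.png 0 R [[287.1, 342.1], [282.2, 232.9], [351.6, 342.2], [356.6, 233.0]]
pics/wrist8.png 0.055 L [[278.3, 155.8], [268.3, -32.2], [360.5, 155.8], [370.7, -32.2]]
pics/wrist8.png 0.055 R [[288.0, 335.5], [282.4, 232.0], [350.7, 335.5], [356.3, 232.0]]
```

The beam came to rest left side down. The ball position and the pan corners match tilt -0.055, and the lift forces (about 4 N left, about 3 N right) agree. So the left plate is the heavier one, and I go back to it, tilting the tool with the pan.

```bash
python3 -m crank '{"travel":[[-0.8,4,0],[-1.6,8,0],[-2.4,11.1,-1],[-2.4,11.1,-1],[-2.4,11.1,-1]],"rot":[[-1,-0.2,0],[-2,-0.4,0],[-3.1,-0.55,0],[-3.1,-0.55,0],[-3.1,-0.55,0]]}' 1 60
python3 - <<'E'
from h import *
m=bot.camera_model('wrist')
im=bot.grab_frame('wrist'); cv2.imwrite(f'pics/w9.png',im[:,:,::-1])
s=bot.observe();print(s['position'],s['tool_rot'],s['clock'])
k=bluemask(im,(320,190));print(k.sum())
def tl(P): return np.c_[P[:,0],P[:,1]+.055*P[:,2],P[:,2]-.055*P[:,1]]
print('plate',fit([(m,k)],[tl(p) for p in PLATE],[.548,.230,.175],z=.0691))
E
```

```text
clock: 12.15
position: [0.5467, 0.2358, 0.2896]
tool_rot: [-3.141, 0.055, 1.749]
force: [-0.1, -1.2, 0.5]
grip_width: 0.0852
[0.54720142 0.23464833 0.28989495] [-3.14147673  0.05529162  1.74685406] 12.2
8026
plate (array([0.54709952, 0.23032309, 0.17134144]), np.float64(113.79734802246094))
```

View pics/w9.png

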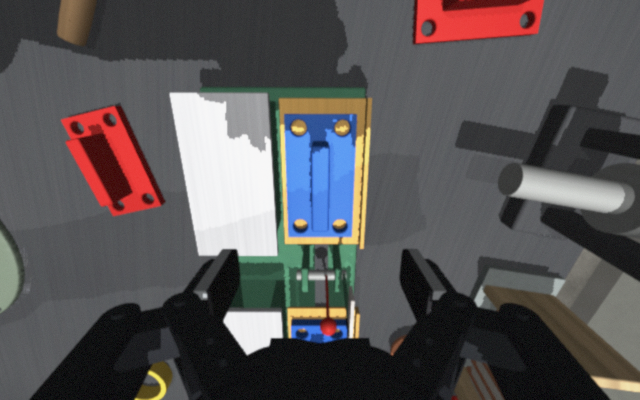

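```bash
python3 -m crank '{"travel":[[0,0,-4],[0,0,-8],[0,0,-11],[0,0,-12.5],[0,0,-12.5],[0,0,-12.5]],"rot":[[0,0,0],[0,0,0],[0,0,0],[0,0,0],[0,0,0],[0,0,0]]}' 1 60
python3 -m crank '{"travel":[[0,0,0],[0,0,0],[0,0,0],[0,0,0],[0,0,0],[0,0,0],[0,0,0]],"rot":[[0,0,0],[0,0,0],[0,0,0],[0,0,0],[0,0,0],[0,0,0],[0,0,0]]}' -1 60
python3 -m crank '{"travel":[[0,0,0.5],[0,0,1],[0,0,2],[0,0,4],[0,0,7],[0,0,10],[0,0,10],[0,0,10]],"rot":[[0,0,0],[0,0,0],[0,0,0],[0,0,0],[1.5,0.3,0],[3.1,0.55,0],[3.1,0.55,0],[3.1,0.55,0]]}'
python3 - <<'E'
from h import *
m=bot.camera_model('wrist')
im=bot.grab_frame('wrist'); cv2.imwrite(f'pics/w10.png',im[:,:,::-1])
s=bot.observe();print(s['position'],s['tool_rot'],s['force'],s['moment'],s['clock'],s['qpos'])
E
```

```text
clock: 12.8
position: [0.5479, 0.2347, 0.1661]
tool_rot: [3.14, 0.055, 1.746]
force: [0.0, -0.7, 0.5]
grip_width: 0.0853
clock: 13.5
position: [0.5472, 0.2352, 0.1653]
tool_rot: [3.141, 0.055, 1.747]
force: [-0.4, 0.4, 6.0]
grip_width: 0.0151
clock: 14.3
position: [0.547, 0.235, 0.2654]
tool_rot: [3.141, -0.0, 1.747]
force: [0.3, -0.2, -4.9]
grip_width: 0.0151
[0.54664431 0.23506989 0.2644707 ] [-3.14079312e+00  4.53631468e-04  1.74721218e+00] [ 0.08191747  0.7409741  -4.47964566] [-0.01470956 -0.00419643 -0.00104064] 14.35 [-0.68425391  0.53218077  0.25679698  1.73161281 -0.16502622  0.89983164
 -0.18201327]
```

View pics/w10.png

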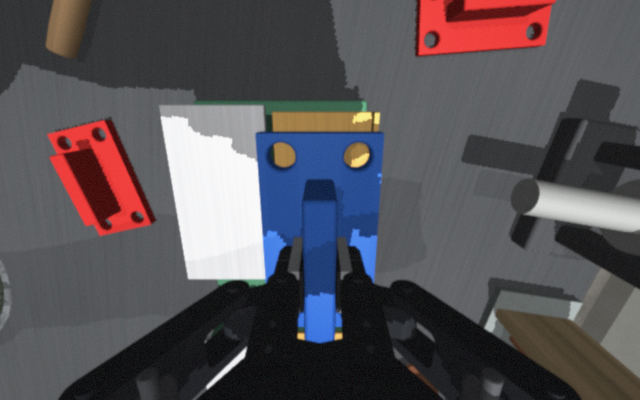

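The plate is held level. I carry it high over to the fixture and stop short of it, so the wrist camera can see the posts.

```bash
python3 -m crank '{"travel":[[0,0,2],[-0.5,-3,3.5],[-1.3,-7.5,3.5],[-2.1,-12,3.5],[-2.9,-16.5,3.5],[-3.7,-21,3.5],[-4.5,-25.5,3.5],[-5.3,-30,3.5]],"rot":[[0,0,0],[0,0,-2],[0,0,-4],[0,0,-6],[0,0,-8],[0,0,-10],[0,0,-12],[0,0,-14]]}'
python3 -m crank '{"travel":[[-0.8,-4.5,0],[-1.6,-9,0],[-2.4,-13.5,0],[-3.2,-18,0],[-4,-22.5,0],[-4.8,-27,0],[-5.6,-31.5,0],[-6.2,-36,0]],"rot":[[0,0,-2.5],[0,0,-5],[0,0,-7.5],[0,0,-10],[0,0,-12.5],[0,0,-15],[0,0,-17.5],[0,0,-19.6]]}'
python3 -m crank '{"travel":[[-0.5,-4,0],[-0.5,-4,0],[-0.5,-4,0],[-0.5,-4,0]],"rot":[[0,0,0],[0,0,0],[0,0,0],[0,0,0]]}'
python3 - <<'E'
from h import *
m=bot.camera_model('wrist')
im=bot.grab_frame('wrist'); cv2.imwrite(f'pics/w11.png',im[:,:,::-1])
s=bot.observe();print(s['position'],s['tool_rot'],s['force'],s['clock'],s['qpos'])
E
```

```text
clock: 15.15
position: [0.493, -0.0663, 0.299]
tool_rot: [-3.14, 0.001, 1.502]
force: [1.3, -0.2, -4.0]
grip_width: 0.0149
clock: 15.95
position: [0.4312, -0.4261, 0.2985]
tool_rot: [-3.139, -0.0, 1.159]
force: [2.8, 1.0, -3.1]
grip_width: 0.0149
clock: 16.35
position: [0.4274, -0.4638, 0.2988]
tool_rot: [-3.14, -0.001, 1.162]
force: [1.6, -0.2, -4.1]
grip_width: 0.0149
[ 0.42757696 -0.46367695  0.2992259 ] [-3.14038539e+00 -7.04574681e-04  1.16204246e+00] [-0.01719363  0.50803009 -4.25983776] 16.4 [ 0.39941227  0.58943772  0.51441128  1.60778639 -0.32448928  1.0319276
  0.60118107]
```

View pics/w11.png

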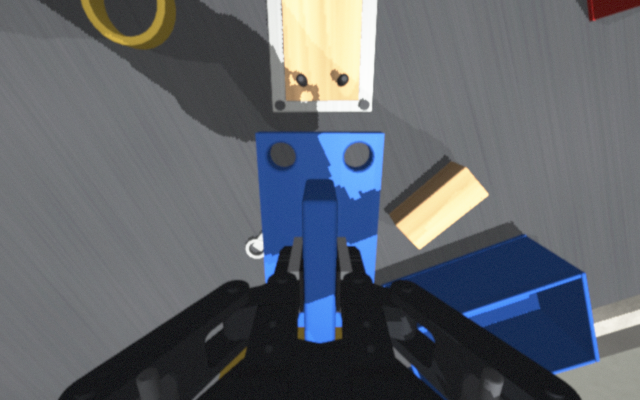

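```bash
python3 -m crank '{"travel":[[4,1.5,0],[8,3,0],[12,4.6,0],[15.8,6.2,0],[15.8,6.2,0],[15.8,6.2,0],[15.8,6.2,0],[15.8,6.2,0]],"rot":[[0,0,0],[0,0,0],[0,0,0],[0,0,0],[0,0,0],[0,0,0],[0,0,0],[0,0,0]]}'
python3 - <<'E'
from h import *
import pickle
s=bot.observe();m=bot.camera_model('wrist')
im=bot.grab_frame('wrist'); cv2.imwrite(f'pics/w12.png',im[:,:,::-1])
s2=bot.observe();print(s['position'],s2['position'],s['tool_rot'],s['force'],s['clock'])
pickle.dump((m,s['position'],s['tool_rot']),open('w12.pkl','wb'))
E
```

```text
clock: 17.2
position: [0.5844, -0.4032, 0.3001]
tool_rot: [-3.142, 0.0, 1.16]
force: [-0.6, -0.0, -3.4]
grip_width: 0.0151
[ 0.58437527 -0.40315492  0.30013514] [ 0.58440942 -0.40323391  0.30016414] [-3.14152990e+00  7.93754770e-05  1.15974301e+00] [-0.62470006 -0.00571126 -3.43559323] 17.2
```

View pics/w12.png

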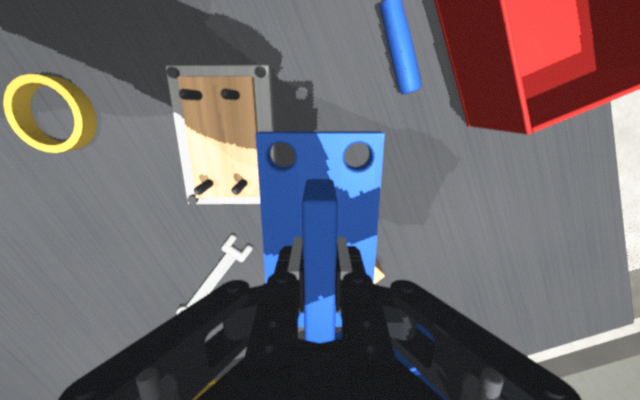

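Run:
```python
from h import *
im=cv2.imread('pics/w12.png'); a=cv2.resize(im[60:210,160:280],None,fx=4,fy=4,interpolation=cv2.INTER_CUBIC)
import pickle; m,p,r=pickle.load(open('w12.pkl','rb'))
# predicted base/tip with rough pose
for z in(.03,.07):
    P=place(np.array([[x,y,0] for x in(-.0215,.0215) for y in(-.052,.052)]),.4906,-.3180,-.41,z)
    uv=proj(m,P); print(z,uv.round(1).tolist())
    for u in uv: cv2.circle(a,tuple(int(round((u[i]-[160,60][i]+.5)*4)) for i in(0,1)),2,(0,255,0) if z>.05 else (255,0,255),-1)
cv2.imwrite('pics/w12c.png',a)
```

```text
0.03 [[207.6, 181.0], [196.1, 92.9], [241.8, 180.9], [233.8, 92.8]]
0.07 [[194.0, 190.2], [179.4, 91.3], [232.3, 190.1], [222.1, 91.2]]
```

View pics/w12c.png

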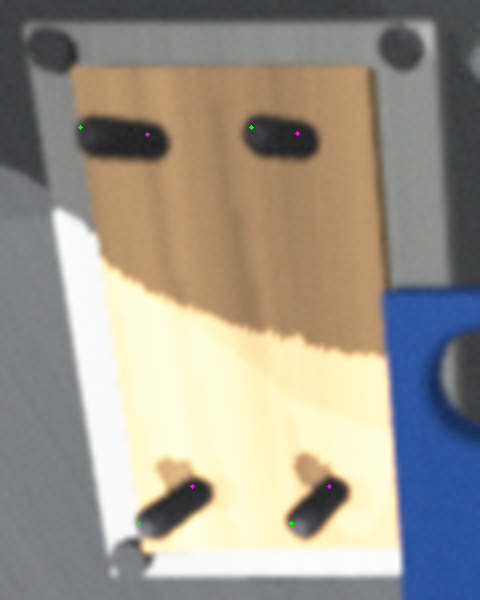

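```bash
cat > fx.py <<'E'
from h import *
import pickle
a=np.linspace(0,2*np.pi,24,endpoint=False)
def cyl(x,y):
    c=lambda r,z:np.c_[x+r*np.cos(a),y+r*np.sin(a),0*a+z]
    return np.vstack([c(.0055,.03),c(.0055,.062),c(.003,.07)])
POSTS=[cyl(x,y) for x in(-.0215,.0215) for y in(-.052,.052)]
def fixfit(im,m,roi,g):
    G=cv2.cvtColor(im,cv2.COLOR_RGB2GRAY).astype(float); k=np.zeros(G.shape)
    k[roi[1]:roi[3],roi[0]:roi[2]]=(np.clip((95-G)/50,0,1))[roi[1]:roi[3],roi[0]:roi[2]]
    return k
def holes(im,m,ztop,roi):
    H=cv2.cvtColor(im,cv2.COLOR_RGB2HSV); b=((H[...,0]>100)&(H[...,0]<128)&(H[...,1]>130)).astype(np.uint8)
    cn,h=cv2.findContours(b,cv2.RETR_CCOMP,cv2.CHAIN_APPROX_NONE)
    out=[]
    for c,hh in zip(cn,h[0]):
        if hh[3]>=0 and cv2.contourArea(c)>150:
            e=cv2.fitEllipse(c); out.append((np.array(e[0]),e[1],ray(m,e[0],ztop)))
    return [o for o in out if roi[0]<o[0][0]<roi[2] and roi[1]<o[0][1]<roi[3]]
E
python3 - <<'E'
from fx import *
im=cv2.imread('pics/w12.png')[:,:,::-1].copy(); m,p,r=pickle.load(open('w12.pkl','rb'))
k=np.zeros((400,640))
G=cv2.cvtColor(im,cv2.COLOR_RGB2GRAY).astype(float)
for x0,y0,x1,y1 in((178,85,206,104),(218,85,243,104),(194,176,216,196),(230,176,250,196)):
    k[y0:y1,x0:x1]=np.clip((80-G[y0:y1,x0:x1])/45,0,1)
print(k.sum(), sum(render(m,[place(q,.4906,-.318,-.41)]).sum() for q in POSTS))
for sig in(1,2): print('fix',fit([(m,k)],POSTS,[.4925,-.319,-.41],sig=sig))
print(fit([(m,k)],POSTS,[.488,-.315,-.45],sig=1))
th=r[2]-np.pi/2; ex=np.array([np.cos(th),np.sin(th)]);ey=np.array([-np.sin(th),np.cos(th)])
for h in holes(im,m,p[2]-.0835,(250,130,390,180)):
    d=h[2][:2]-p[:2]; print('hole',h[0],h[1],d@ex,d@ey)
E
```

```text
350.3777777777778 799.5607843137254
fix (array([ 0.49129335, -0.32042774, -0.40773566]), np.float64(217.95025634765625))
fix (array([ 0.49174711, -0.32043695, -0.4057505 ]), np.float64(156.47019958496094))
(array([ 0.49104406, -0.32041227, -0.41456158]), np.float64(218.60800170898438))
hole [356.61434937 154.70001221] (24.54559898376465, 28.483409881591797) 0.019845279571735864 0.05331713630799738
hole [282.00918579 154.3364563 ] (24.260181427001953, 28.55159568786621) -0.021205571663977848 0.05354636276543758
```

Run:
```python
from fx import *
im=cv2.imread('pics/w12.png')[:,:,::-1].copy(); m,p,r=pickle.load(open('w12.pkl','rb'))
th=r[2]-np.pi/2
a=cv2.resize(im[120:200,240:400],None,fx=5,fy=5,interpolation=cv2.INTER_CUBIC)
t=np.linspace(0,2*np.pi,60)
for dz,col in((.0955,(0,255,0)),(.0925,(255,0,0))):
  for P in [np.array([[-.035,.03,.012],[-.035,.065,.012],[.035,.065,.012],[.035,.03,.012]])]+[np.c_[x+.008*np.cos(t),.052+.008*np.sin(t),0*t+z] for x in(-.0215,.0215) for z in(.012,0)]:
    uv=proj(m,place(P,p[0],p[1],th,p[2]-dz)); 
    cv2.polylines(a,[np.round((uv-[240,120]+.5)*5).astype(np.int32)],False,col,1)
cv2.imwrite('pics/w12d.png',a[:,:,::-1])
G=cv2.cvtColor(im,cv2.COLOR_RGB2GRAY)
print(G[88:102,176:210:2]);print(G[176:197,192:217:2])
```

```text
[[134 137 139 123 123 127 136 140 145 141 148 154 160 156 150 146 147]
 [134 132 113  76  72  82  94 105 122 123 131 148 157 158 155 146 147]
 [136 127  83  55  49  46  55  62  69  76  95 116 146 157 153 147 148]
 [135 121  66  55  46  47  41  42  41  46  54  69 116 157 155 146 148]
 [136 120  64  57  50  43  42  40  30  41  41  42  82 148 155 150 147]
 [137 118  61  62  52  46  40  43  41  40  38  37  55 137 154 147 146]
 [136 123  66  62  50  47  42  39  38  37  35  42  41 118 154 148 147]
 [136 124  67  58  47  42  41  34  39  38  36  33  41 109 158 147 146]
 [136 127  75  50  43  44  36  39  38  39  39  32  39 108 157 148 148]
 [137 133 100  52  39  39  38  37  41  39  37  36  42 118 155 150 146]
 [137 134 120  74  59  51  49  47  41  47  38  42  61 138 157 151 148]
 [137 133 136 110  98  88  89  78  75  75  63  65  98 152 156 152 149]
 [137 137 137 137 137 128 130 120 120 116 106 106 134 158 157 151 146]
 [134 134 139 143 149 151 150 150 147 147 139 137 148 159 157 153 149]]
[[247 246 247 235 185 188 194 192 239 248 247 246 249]
 [249 247 247 233 185 187 191 190 222 247 246 246 
[... 350 characters left out ...]
25 121  53  41  47  48  48 102 230 240]
 [251 248 230 149  60  43  46  46  48  56 147 235 240]
 [250 245 178  76  45  47  50  46  55  97 209 239 240]
 [250 228 100  55  51  48  48  51  78 171 240 243 243]
 [248 174  66  59  57  48  54  60 151 231 247 246 246]
 [246 135  76  64  64  53  56 108 227 248 248 247 246]
 [245 136  98  70  65  57  75 178 247 250 248 247 246]
 [247 157 119  90  70  69 137 236 251 250 248 247 245]
 [247 183 129  98  75 105 219 250 251 250 249 247 246]
 [233 183 140 102  95 170 246 251 251 250 249 248 245]
 [166 148 180 147 159 227 249 251 251 250 249 248 246]
 [100 101 224 218 226 244 250 251 251 250 249 248 246]
 [107 101 237 242 243 246 249 251 252 251 249 248 247]]
```

View pics/w12d.png

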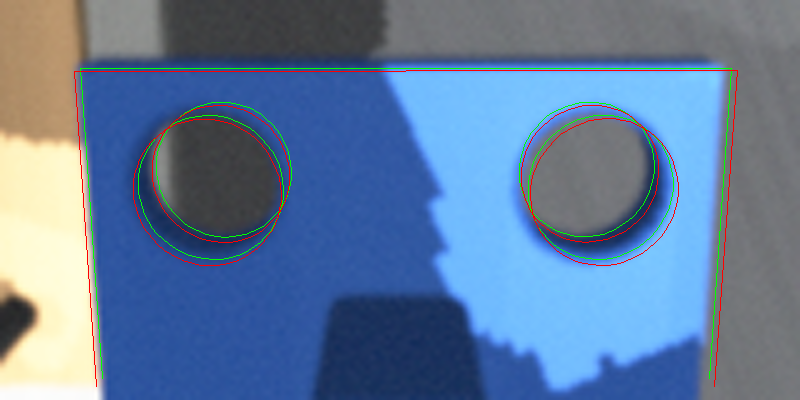

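Run:
```python
from fx import *
im=cv2.imread('pics/w12.png')[:,:,::-1].copy(); m,p,r=pickle.load(open('w12.pkl','rb'))
k=np.zeros((400,640))
G=cv2.cvtColor(im,cv2.COLOR_RGB2GRAY).astype(float)
for (x0,y0,x1,y1),bg in zip(((179,85,206,104),(218,85,243,104),(193,176,216,195),(230,176,250,195)),(150,150,175,175)):
    k[y0:y1,x0:x1]=np.clip((bg-20-G[y0:y1,x0:x1])/(bg-75),0,1)
R=lambda q:render(m,[place(h,*q) for h in POSTS])
for sig in(1,2):
    q,f=fit([(m,k)],POSTS,[.4925,-.319,-.41],sig=sig); print('fix',q,f,k.sum(),R(q).sum())
a=cv2.resize(im[60:210,160:280],None,fx=4,fy=4,interpolation=cv2.INTER_CUBIC)
for h in POSTS:
    uv=cv2.convexHull(proj(m,place(h,*q)).astype(np.float32))[:,0]
    cv2.polylines(a,[np.round((uv-[160,60]+.5)*4).astype(np.int32)],True,(0,255,0),1)
cv2.imwrite('pics/w12e.png',a[:,:,::-1])
# plate in hand
th=r[2]-np.pi/2
b=bluemask(im,(320,180)).astype(float); b[225:]=0
def cost(v):
    P=place(PLATE[0],v[0],v[1],v[2]); P=place(P,p[0],p[1],th,p[2]-.0955+v[3])
    M=render(m,[P]); M[225:]=0
    return ((cv2.GaussianBlur(M.astype(np.float32),(0,0),1)-cv2.GaussianBlur(b.astype(np.float32),(0,0),1))**2).sum()
x0=np.zeros(4)
for s in(1,-.5):
    rr=minimize(cost,x0,method='Nelder-Mead',options=dict(initial_simplex=x0+s*np.vstack([np.zeros(4),np.diag([.003,.003,.03,.004])]),xatol=5e-5,fatol=.01)); x0=rr.x; print(rr.x,rr.fun)
```

```text
fix [ 0.49098447 -0.32015761 -0.40394233] 53.780548095703125 609.6899999999999 786.6117647058823
fix [ 0.49098581 -0.32015678 -0.40395384] 32.43756103515625 609.6899999999999 786.6117647058823
[-0.00045852 -0.00064206 -0.00154199 -0.00343322] 7.875308513641357
[-0.00046271 -0.00060821 -0.00072559 -0.00311154] 7.874529838562012
```

View pics/w12e.png

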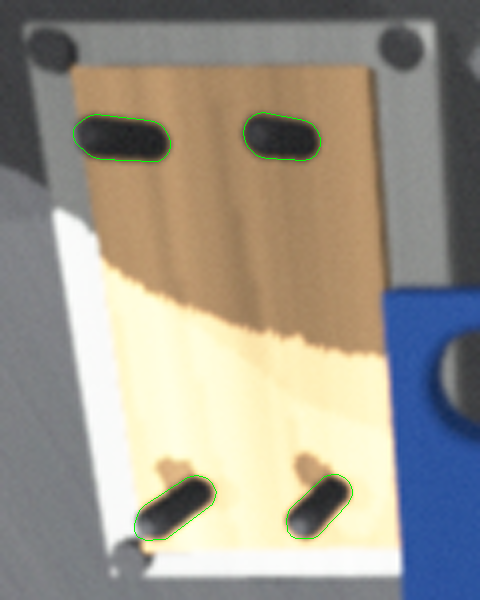

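```bash
python3 -m crank '{"travel":[[-3,2.7,0],[-6.2,5.6,0],[-9.3,8.3,0],[-9.3,8.3,-4],[-9.3,8.3,-8],[-9.3,8.3,-11],[-9.3,8.3,-12],[-9.3,8.3,-12]],"rot":[[0,0,0.4],[0,0,0.4],[0,0,0.4],[0,0,0.4],[0,0,0.4],[0,0,0.4],[0,0,0.4],[0,0,0.4]]}'
python3 -m crank '{"travel":[[0,0,0],[0,0,0],[0,0,0]],"rot":[[0,0,0],[0,0,0],[0,0,0]]}'
python3 - <<'E'
from fx import *
s=bot.observe();m=bot.camera_model('wrist')
im=bot.grab_frame('wrist'); cv2.imwrite(f'pics/w13.png',im[:,:,::-1])
p=s['position'];r=s['tool_rot'];print(p,r,s['force'],s['clock'])
pickle.dump((m,p,r),open('w13.pkl','wb'))
a=cv2.resize(im[120:190,240:400],None,fx=5,fy=5,interpolation=cv2.INTER_CUBIC)
for h in POSTS:
    uv=cv2.convexHull(proj(m,place(h,.4910,-.3202,-.404)).astype(np.float32))[:,0]
    cv2.polylines(a,[np.round((uv-[240,120]+.5)*5).astype(np.int32)],True,(0,255,0),1)
cv2.imwrite('pics/w13c.png',a[:,:,::-1])
im=bot.grab_frame('scene'); cv2.imwrite(f'pics/s13.png',im[:,:,::-1])
E
```

```text
clock: 18.05
position: [0.4915, -0.3201, 0.1795]
tool_rot: [-3.14, 0.0, 1.167]
force: [0.1, -0.3, -3.8]
grip_width: 0.0149
clock: 18.35
position: [0.4925, -0.3201, 0.1811]
tool_rot: [3.14, -0.0, 1.168]
force: [-0.3, 0.6, -4.7]
grip_width: 0.0154
[ 0.49249125 -0.32011159  0.18109188] [ 3.13980250e+00 -2.31104470e-05  1.16761589e+00] [-0.25850246  0.62466263 -4.68520996] 18.35
```

View pics/w13c.png

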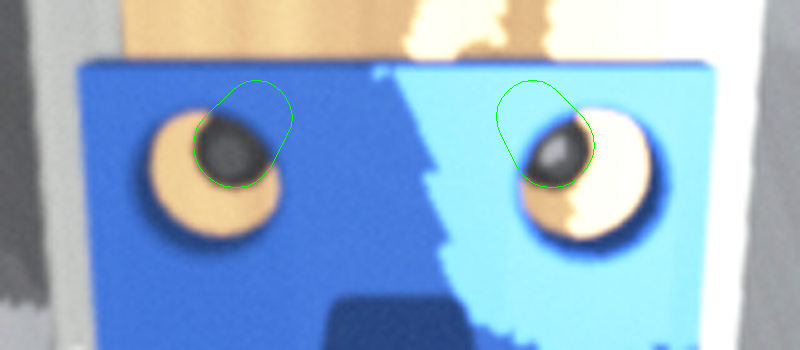

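View pics/w13.png

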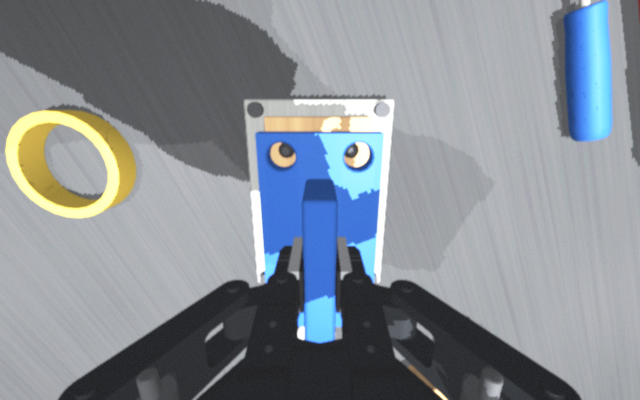

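The tips appear inside the holes and symmetric about the plate's axis, as predicted. I lower it gently in steps.

```bash
python3 -m crank '{"travel":[[0,0,-0.4],[0,0,-0.8],[0,0,-1.2],[0,0,-1.6],[0,0,-2],[0,0,-2.4],[0,0,-2.4]],"rot":[[0,0,0],[0,0,0],[0,0,0],[0,0,0],[0,0,0],[0,0,0],[0,0,0]]}'
python3 - <<'E'
from fx import *
s=bot.observe()
im=bot.grab_frame('wrist'); cv2.imwrite(f'pics/w14.png',im[:,:,::-1])
p=s['position'];r=s['tool_rot'];print(p,r,s['force'],s['moment'],s['clock'])
a=cv2.resize(im[120:190,240:400],None,fx=5,fy=5,interpolation=cv2.INTER_CUBIC)
cv2.imwrite('pics/w14c.png',a[:,:,::-1])
E
```

```text
clock: 19.15
position: [0.4919, -0.3198, 0.1553]
tool_rot: [-3.141, -0.0, 1.168]
force: [-0.1, -0.1, -4.4]
grip_width: 0.0149
[ 0.49185737 -0.31975632  0.15528118] [-3.14073946e+00 -4.65247952e-05  1.16752820e+00] [-0.11468482 -0.05574692 -4.43381316] [0.03258087 0.00374383 0.02773653] 19.15
```

View pics/w14c.png

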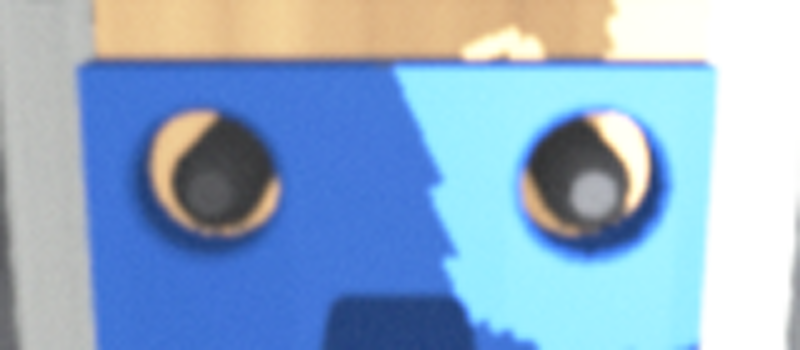

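The plate's top face is level with the tips with no contact force. The posts sit about 1 mm towards the gripper, so I nudge by that much and continue.

```bash
python3 -m crank '{"travel":[[-0.04,-0.08,-0.4],[-0.04,-0.08,-0.8],[-0.04,-0.08,-1.2],[-0.04,-0.08,-1.6],[-0.04,-0.08,-2],[-0.04,-0.08,-2.3],[-0.04,-0.08,-2.3]],"rot":[[0,0,0],[0,0,0],[0,0,0],[0,0,0],[0,0,0],[0,0,0],[0,0,0]]}'
python3 -m crank '{"travel":[[0,0,-0.1],[0,0,-0.2],[0,0,-0.3],[0,0,-0.3],[0,0,-0.3]],"rot":[[0,0,0],[0,0,0],[0,0,0],[0,0,0],[0,0,0]]}'
```

```text
clock: 19.9
position: [0.4915, -0.3206, 0.1324]
tool_rot: [-3.141, -0.0, 1.168]
force: [0.8, 0.5, -4.0]
grip_width: 0.0152
clock: 20.4
position: [0.4917, -0.3207, 0.1299]
tool_rot: [3.142, 0.0, 1.168]
force: [-0.2, -0.4, -3.7]
grip_width: 0.0148
```

```bash
python3 -m crank '{"travel":[[0,0,-0.1],[0,0,-0.2],[0,0,-0.3],[0,0,-0.3]],"rot":[[0,0,0],[0,0,0],[0,0,0],[0,0,0]]}'
python3 -m crank '{"travel":[[0,0,-0.1],[0,0,-0.1],[0,0,-0.1]],"rot":[[0,0,0],[0,0,0],[0,0,0]]}'
```

```text
clock: 20.8
position: [0.4916, -0.3206, 0.1267]
tool_rot: [-3.141, -0.0, 1.168]
force: [0.1, -0.6, -3.9]
grip_width: 0.0152
clock: 21.1
position: [0.4917, -0.3207, 0.1263]
tool_rot: [3.141, -0.0, 1.168]
force: [-1.7, 2.2, 5.7]
grip_width: 0.0149
```

Contact with the board at TCP z = 0.126. I release it and retreat straight up.

```bash
python3 -m crank '{"travel":[[0,0,0],[0,0,0],[0,0,0],[0,0,0],[0,0,0.5],[0,0,1.5],[0,0,4],[0,0,7]],"rot":[[0,0,0],[0,0,0],[0,0,0],[0,0,0],[0,0,0],[0,0,0],[0,0,0],[0,0,0]]}' -0.2
python3 -m crank '{"travel":[[-1.2,-3,5],[-2.8,-6.5,8],[-4.4,-11,8],[-6,-15,8],[-6,-15,8],[-6,-15,8],[-6,-15,8],[-6,-15,8]],"rot":[[0,0,0],[0,0,0],[0,0,0],[0,0,0],[0,0,0],[0,0,0],[0,0,0],[0,0,0]]}'
python3 - <<'E'
from fx import *
s=bot.observe();m=bot.camera_model('wrist')
im=bot.grab_frame('wrist'); cv2.imwrite(f'pics/w15.png',im[:,:,::-1])
print(s['position'],s['force'],s['clock'])
try:
  uv=proj(m,[[.491,-.3202,.04]])[0]; k=bluemask(im,uv)
  for z in(.03,.036): print(z,fit([(m,k)],PLATE,[.491,-.3202,-.404],z=z))
except Exception as e: print(e)
for c in('scene','top'):
  im=bot.grab_frame(c); cv2.imwrite(f'pics/{c}15.png',im[:,:,::-1])
E
```

```text
clock: 21.9
position: [0.4913, -0.3206, 0.1968]
tool_rot: [-3.14, 0.0, 1.167]
force: [0.7, -0.1, 0.5]
grip_width: 0.0341
clock: 22.7
position: [0.4325, -0.4696, 0.2761]
tool_rot: [3.141, -0.0, 1.169]
force: [0.4, 0.6, -0.7]
grip_width: 0.0341
[ 0.4325112  -0.46959581  0.27610503] [ 0.43212395  0.55531321 -0.67789063] 22.7
0.03 (array([ 0.51040901, -0.23904369, -0.85172209]), np.float64(630.6201171875))
0.036 (array([ 0.53039762, -0.25484144, -1.21448938]), np.float64(617.8153076171875))
```

View pics/w15.png

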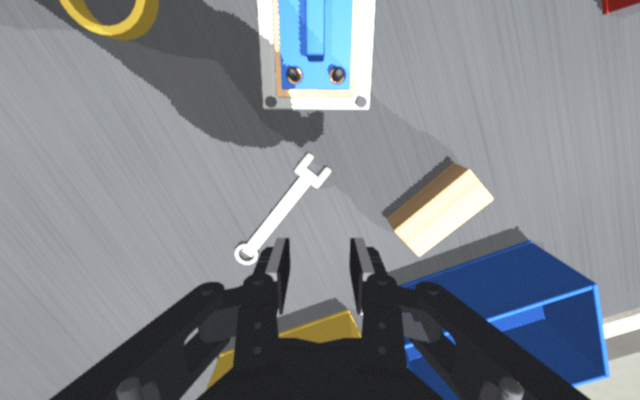

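View pics/scene15.png

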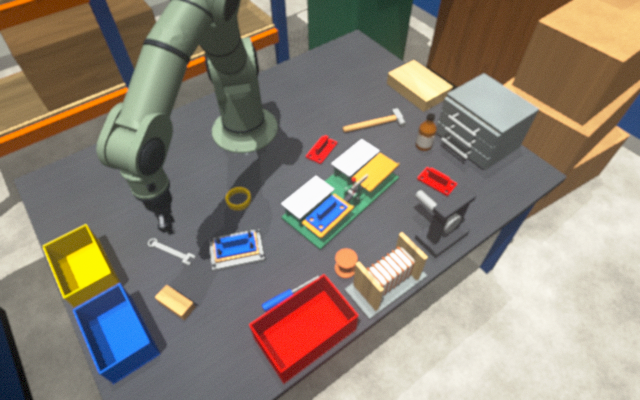

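View pics/top15.png

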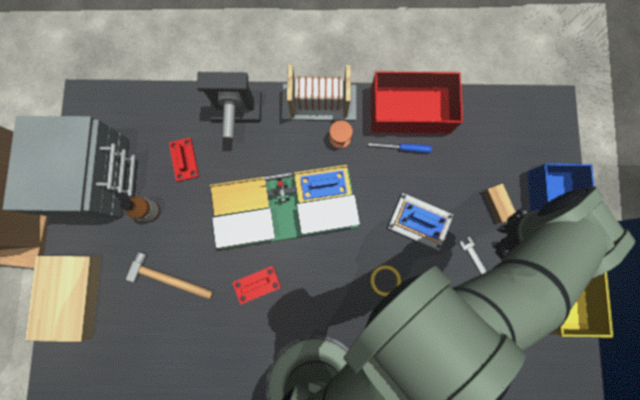

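```bash
python3 -m crank '{"travel":[[1.5,4,1],[3,8,2],[4.5,12,2],[5.5,13,2],[5.5,13,2],[5.5,13,2]],"rot":[[0,0,0],[0,0,0],[0,0,0],[0,0,0],[0,0,0],[0,0,0]]}'
python3 - <<'E'
from fx import *
s=bot.observe();m=bot.camera_model('wrist')
im=bot.grab_frame('wrist'); 
print(s['position'],s['force'],s['clock'])
k=bluemask(im,proj(m,[[.491,-.3202,.04]])[0])
ms=bot.camera_model('scene'); ks=bluemask(cv2.imread('pics/scene15.png')[:,:,::-1].copy(),(237,245))
for z in(.024,.03,.036,.042,.05): print(z,fit([(m,k)],PLATE,[.491,-.3202,-.404],z=z),fit([(m,k),(ms,ks)],PLATE,[.491,-.3202,-.404],z=z))
a=im.copy()
for h in PLATE:
    uv=cv2.convexHull(proj(m,place(h,.491,-.3205,-.404,.03)).astype(np.float32))[:,0]
    cv2.polylines(a,[np.round(uv).astype(np.int32)],True,(0,255,0),1)
a=cv2.resize(a[80:290,200:440],None,fx=2.8,fy=2.8)
cv2.imwrite(f'pics/w16.png',a[:,:,::-1])
b=cv2.resize(cv2.imread('pics/scene15.png')[220:275,200:275],None,fx=8,fy=8,interpolation=cv2.INTER_CUBIC);cv2.imwrite('pics/s15c.png',b)
E
```

```text
clock: 23.45
position: [0.4865, -0.3411, 0.2959]
tool_rot: [-3.142, 0.001, 1.168]
force: [0.7, -1.2, 0.1]
grip_width: 0.0341
[ 0.48645486 -0.3411068   0.29593352] [ 0.70139898 -1.19226353  0.08204868] 23.45
0.024 (array([ 0.47925051, -0.33114582, -0.26836184]), np.float64(3828.98388671875)) (array([ 0.48506002, -0.32296964, -0.35843739]), np.float64(3908.6708984375))
0.03 (array([ 0.47310073, -0.32987691, -0.27777056]), np.float64(4027.916015625)) (array([ 0.48732022, -0.32096466, -0.37538053]), np.float64(4120.3212890625))
0.036 (array([ 0.47494808, -0.33098954, -0.2402068 ]), np.float64(4242.72412109375)) (array([ 0.48748488, -0.32331073, -0.40775443]), np.float64(4352.232421875))
0.042 (array([ 0.47488874, -0.33198444, -0.22802389]), np.float64(4480.3251953125)) (array([ 0.48997442, -0.32556112, -0.35549392]), np.float64(4633.6875))
0.05 (array([ 0.4750089 , -0.33024178, -0.28989458]), np.float64(4807.6708984375)) (array([ 0.49126779, -0.32626993, -0.34856984]), np.float64(5015.0302734375))
```

View pics/w16.png

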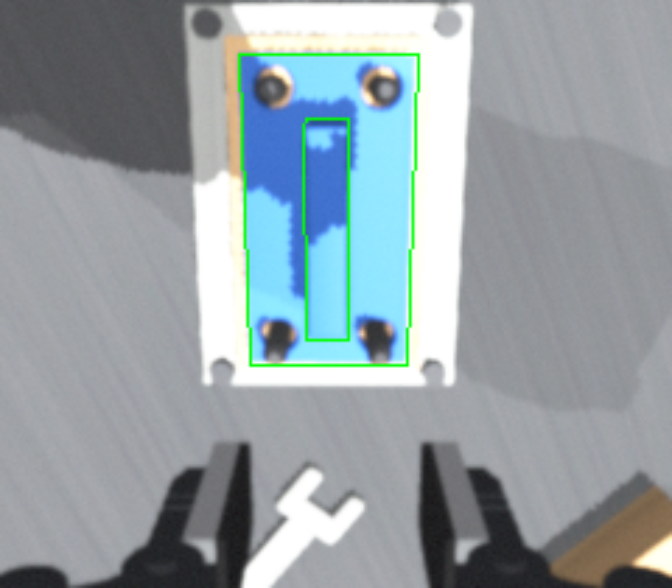

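View pics/s15c.png

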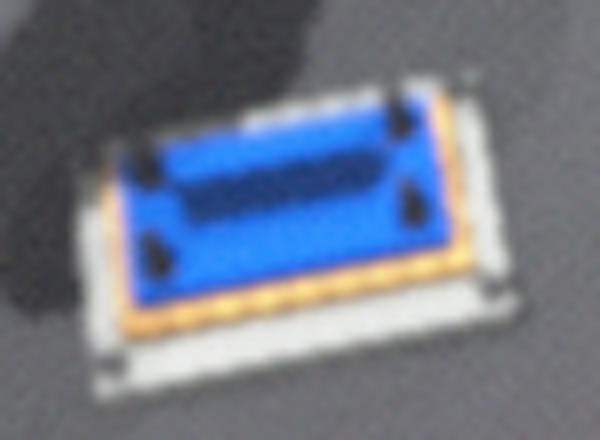

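Run:
```python
from workcell import bot
print(bot.job_done()); print(bot.observe()['clock'])
```

```text
the job is handed in; nothing more can be done
None
the job is handed in; nothing more can be done
```

I weighed both plates, fitted the heavier one on the press fixture, and handed the job in at about 23.5 s of the 72 s allowed.

- **Weighing:** I picked up each blue plate by its rib, set it on its own pan and let go. After more than 1 s of settling, the left side was down. The needle ball and the pan corners matched the left stop, and the lift forces agreed at about 4–5 N left against about 3 N right.
- **Fitting:** I lowered the left plate over the four posts with no side force and let go when it touched the board. The highest force during lowering was about 6 N.
- **Last checks, fitted plate:** All four posts stand through the holes. The drawn outline of a plate lying flat on the board matches the picture, and the gripper is clear above it.
- **Last checks, rest of the bench:** The lighter plate lies on the right pan. The other things look unmoved by eye; in that last top view the arm covers part of the wrench.
- **Failed check:** The last numerical fit of the plate's height did not work, because glare spoiled the blue mask. That it is fully down rests on the outline match, the touch at the expected height and the scene picture.

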